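# Unclip the control box cover

## Robot

A 6-joint arm with a two-finger parallel gripper is mounted at the origin on the work surface. World frame = base frame: x ahead of the robot, y to its left, z up, the work surface at z = 0. Lengths are in mm, angles in rad, forces in N, time in s.
With the tool pointing down it reaches from about 250 to 725 mm from the base axis. Payload 4 kg.
Tool frame: the origin (TCP) lies between the finger pads; the fingertips stand 14 mm ahead of it and the grasp point (between the pads) lies 5 mm behind it (robot.nose_length is the distance from the TCP to the fingertips, in mm); z points along the fingers, y is the line along which they close (so a half turn about z gives the same grasp; the last joint's range is limited). The gripper opens to 85 mm and grips with 20 to 120 N. Pads are 22 mm wide; open, the fingers measure 114 mm over their backs; the gripper's body (76 mm by 85 mm) begins 54 mm behind the grasp point. The pads swing forward as they close: fully open they stand 13 mm farther back than shut.
Start: joints at [1.196, 0.241, 0.005, 1.335, 0, 1.571], TCP at [183.041, 465.291, 245.306] pointing down, gripper open.
Joint ranges: [-2.72, 2.72], [-1.05, 1.87], [-1.09, 1.28], [-1.99, 2.15], [-1.42, 1.44], [-3.14, 3.14]. Speed limits (rad/s): [2.79, 2.79, 3.14, 3.14, 3.14, 3.14].

## Interface

Orientations are given as a rotation vector (axis times angle).
In Python, from bench import robot gives the robot as it stands.
- The arm moves only by the tool servo_tool, never from a script. Its argument "rows" is one flat list of numbers, 7 for each row, row after row: the shift along the tool's x, y, z in m, then the turn, a rotation vector about the tool's x, y, z in degrees, then the opening, from -1 (shut) to 1 (fully open). In form: [tx, ty, tz, wx, wy, wz, claw, tx, ty, tz, wx, wy, wz, claw, ...]. A call has 1 to 5 rows; each row is the pose to reach, as a shift and turn from the pose commanded when the call began, along the tool's axes at that moment; what a row does not reach only later rows make up. A row lasts 1/8 s, in which the tool goes at most 62.5 mm and 10.7 degrees, less where a joint would pass 70% of its speed; a pose out of reach is approached as far as the arm can. A call with a gripper value outside its range is refused whole. The fingers move at their own pace and stop on an object; "newtons" is the grip in N (left out, the last holds). Time passes only in rows, so rows that repeat a pose let the fingers close. It gives the time, the measured TCP pose, the force, the opening and the grip force at its end, in the units of the state.
- robot.get_obs(): the state, without advancing time (a new reading comes with each control period).
- robot.camera(name): name is "scene" or "top" or "wrist"; returns the picture (400x640x3 uint8, red, green, blue); there is no depth.
- robot.calibration(name): a dict with "fx", "fy", "cx", "cy" (pixels), "distortion" ([k1, k2, p1, p2, k3] as OpenCV has them; the pictures are not rectified), "pose" (4x4, takes a point from camera to world coordinates). Camera axes: x right, y down, z forward; pixel columns grow to the right and rows downward; lengths in mm; the calibration is good to about 2 mm. A picture is of the moment at which its call begins: read the wrist's pose just before it. calibration takes no time and is no camera call; for the wrist camera it gives the pose at the moment of the call.
- robot.finish_job(): hands the job in; it is judged then, once.
The state is a dict: "time_s": time; "joint_positions": joint angles; "dq": joint speeds; "joint_torque": joint torques, N m; "tool_pos": TCP position; "orientation": TCP orientation; "ft_force": force on the tool from outside, world axes, zero at the start; "wrist_torque": the same for the moment, N m; "gripper_width": opening from 0.0 (shut) to 1.0 (fully open); "grasp_force": force on a finger pad.
Only numpy, scipy, OpenCV 4.12 (cv2) and the standard library are available. Lean on these libraries where they do the work, as an engineer would, in place of code of your own. Each camera call takes 0.05 s, during which the arm holds its last target. There are 200 camera calls.

## Task

Unclip and remove the cover of the machine's control box on the bench so the fitter can get at the terminals: squeeze its springy tab in towards the fixed grip wall just far enough to free the catch, lift the cover straight off while keeping the tab squeezed, and set it down gently, skirt downwards, flat inside the aluminium parts tray. The plastic tab snaps if it is squeezed hard, so feel for it, do not wrench the cover against its catch, and leave everything else on the bench where it is.

Things in the scene. Friction and masses are not known exactly. Their poses are not given: they have to be found in the camera images.
- box: Grey sheet-metal control box, bolted down, 140 (its x) by 110 (its y) by 60 mm high, open on top, terminals inside; it stands at another place and yaw each time. Origin at the centre of its underside, z up. A small floating steel strike plate (44 mm along x, 4 mm thick, top 64 mm above the bench) on its +y rim follows the tab, overhangs the opening and holds down the barb of the cover's tab.
- cover_mid (a point): Middle of the loose black plastic cover, 41 mm above the bottom of its skirt, half-way between its two upright grips; the cover's axes (as the box's while fitted; then 85 mm above the bench). Cover: 0.15 to 0.3 kg, 132 (x) by 78 (y) mm, 62 mm high in all: plate with its top 21 mm below this point, 16 mm skirt under it with 2 mm of play in the box, grips to 21 mm above this point.
- grip_wall (a point): Outer face of the cover's fixed grip wall, 26 mm to the -y side of cover_mid and level with it. The wall is upright, 34 mm wide along x and 4 mm thick, part of the cover. Pinch wall and tab between the two fingers with the fingertips about 14 mm below this point, not lower than 18 mm below it.
- tab_place (a point): Nominal place of the flexible tab's outer face, 26 mm to the +y side of cover_mid. Upright, 22 mm wide along x, 4 mm thick. The tab was set by hand in its slot: its real face is up to 6 mm nearer to the wall or 4 mm farther along y than this mark. The tab belongs to the cover and springs inwards (to -y) at about 2 N per mm; more than 15 N on it snaps it.
- barb_place (a point): Nominal place of the tip of the barb low on the tab's outside, 9 mm outside tab_place, 29.5 mm below it. It reaches 5 mm under the strike plate with 1 mm of play in height: press the tab in a little over 5 mm from rest (about 10 N) and keep it in for the first 12 mm of the lift, or the cover stops dead after 1 mm. Wall and tab pinched together carry the cover.
- tray: Aluminium parts tray, fixed, 210 (its x) by 160 (its y) by 22 mm high, 4 mm walls, open on top, inner floor 4 mm above the bench. Origin at the centre of its underside. It and the box may have changed sides. Laid in the tray the cover stands on its skirt, cover_mid 45 mm above the bench.
- wrench: Bystander: 170 mm steel spanner lying between box and tray.
- collar: Bystander: steel shaft collar, 36 mm across, 16 mm high.
There are look-alikes about, which are no part of the job. What is shaped like the part that bears cover_mid but pink or red is not meant. There is more than one size of the box; the job needs the larger.

How it is judged (in metres and radians):
On the way, in this order (a step that is already met when the one before it is completed fails the run):
1. the cover rises level out of the box, 6 mm or more, with the tab kept pressed in by the fingers (z of cover_mid in the frame of box between 0.091 and 0.115 m and angle between cover_mid's own z axis and vertical below 0.2 rad and horizontal distance between cover_mid and box below 0.02 m and contact force between the fingers and tab_c0 above 3 N), for 0.02 s.
2. the cover is lifted clear of the box (z of cover_mid in the frame of box above 0.12 m), for 0.1 s.
At the end, for the whole second after the job is handed in: The cover lies skirt down, flat (within about 4 mm in height and 0.08 rad) on the floor of the tray, its middle within 60 mm along and 50 mm across of the tray's centre, released and at rest (x of cover_mid in the frame of tray between -0.06 and 0.06 m and y of cover_mid in the frame of tray between -0.05 and 0.05 m and z of cover_mid in the frame of tray between 0.04 and 0.049 m and angle between cover_mid's own z axis and vertical below 0.08 rad and linear speed of cover below 0.02 m/s); the robot touches nothing.
It fails at once if the tab is pressed with more than 15 N and snaps (contact force between the fingers and tab_c0 above 15 N).
It fails at once if the cover is wrenched or rammed against the box with more than 40 N (contact force between cover and box above 40 N).
It fails at once if the cover is dropped: it falls free faster than 0.5 m/s (linear speed of cover above 0.5 m/s and contact force between the fingers and cover below 0.1 N).
It fails at once if anything else on the bench is knocked out of place (over 30 mm) (distance of any of wrench, collar, spraycan_c0, oiltin_c0, pipe_c0, disc_c0, hammer_c0, drill_c0 from where it was at the start of the episode above 0.03 m).
It also fails if it takes over 61 s, if anything falls off the work surface, if the arm or the gripper's body presses on something with over 40 N, if the wrist force passes 120 N, or if a joint passes its speed limit or range.

## Working session

There is one attempt and no reset: what is moved stays moved. The work goes in short steps, Python scripts to look and compute and a tool call to move; the robot and the scene stay as the last step left them, time stands still between calls to the robot, and variables do not carry over. Pictures are saved under pics/ and viewed, at most 10 in all, crops included, and the job is handed in when it is done.

Besides the shell and the picture viewer there is one more tool, called after ">>>" as name(argument=value, ...) on one line, values as JSON. servo_tool: Moves the arm, as the interface text tells. Its arguments: {"type":"object","properties":{"rows":{"type":"array"},"newtons":{"type":"number"}},"required":["rows"]}

```bash
ls && mkdir -p pics
python3 - <<'E'
from bench import robot
import cv2,numpy as np
for n in ["scene","top"]:
    im=robot.camera(n); cv2.imwrite(f"pics/{n}0.png",im[:,:,::-1])
    c=robot.calibration(n); print(n,c["fx"],c["fy"],c["cx"],c["cy"],c["distortion"]);print(np.round(c["pose"],3))
print(robot.get_obs())
E
```

```text
pics
scene 384.2087210749821 384.2087210749821 317.534238178362 200.46104952660357 [-0.01423838  0.          0.          0.          0.        ]
[[ 5.24000e-01  5.43000e-01 -6.57000e-01  1.00915e+03]
 [ 8.52000e-01 -3.16000e-01  4.18000e-01 -3.33220e+02]
 [ 1.90000e-02 -7.78000e-01 -6.28000e-01  6.13850e+02]
 [ 0.00000e+00  0.00000e+00  0.00000e+00  1.00000e+00]]
top 418.0757992234582 418.0757992234582 316.6460890467751 208.42727669444218 [-0.03865861  0.          0.          0.          0.        ]
[[ 2.00000e-02 -9.83000e-01  1.83000e-01  2.97127e+02]
 [-1.00000e+00 -1.90000e-02  1.10000e-02  4.57400e+00]
 [-8.00000e-03 -1.83000e-01 -9.83000e-01  9.12234e+02]
 [ 0.00000e+00  0.00000e+00  0.00000e+00  1.00000e+00]]
{'time_s': 0.1, 'joint_positions': array([1.19598726e+00, 2.41324923e-01, 3.87440435e-03, 1.33518268e+00,
       8.06602456e-06, 1.57081358e+00]), 'dq': array([ 0.00034969, -0.00138594,  0.00328266, -0.00172257,  0.0009344 ,
        0.00031453]), 'joint_torque': array([ 2.89291020e-04, -3.73137653e+01,  2.53009576e+01,  1.08418163e-02,
        1.38071442e-05,  1.02050208e-06]), 'tool_pos': array([182.85294266, 464.80077806, 244.51418925]), 'orientation': array([-5.85269731e-01, -3.08623652e+00,  2.83215422e-03]), 'ft_force': array([-0.56134071,  0.7288428 , -0.59363171]), 'wrist_torque': array([ 0.01979065, -0.00584804, -0.03831678]), 'grasp_force': 0.0, 'gripper_width': 1.0007750327504634}
```

View pics/scene0.png

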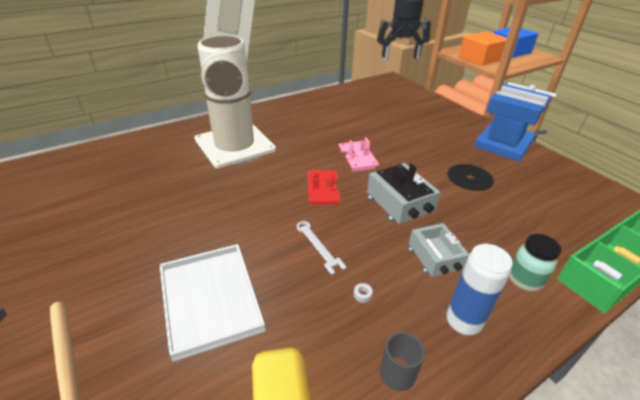

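View pics/top0.png

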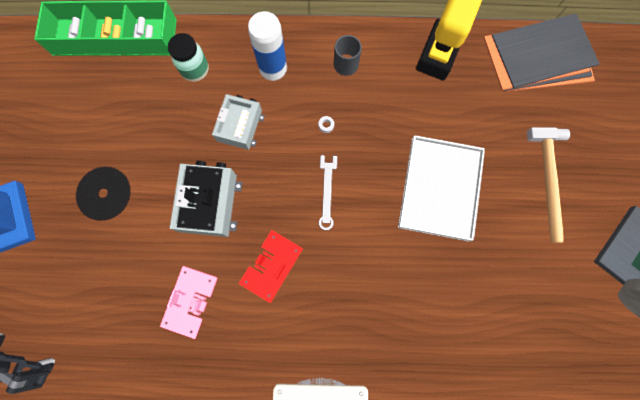

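The scene shows the black-covered large box at about (403,192) and the tray at about (210,300). In the top view the box is at (204,199), with its strike plate on the left side (about (185,197)), and the tray is at (443,188). Next I'll measure and zoom in.

```bash
cat > h.py <<'E'
import cv2,numpy as np
from bench import robot
from scipy.spatial.transform import Rotation as R
def ray(c,uv):
    K=np.array([[c["fx"],0,c["cx"]],[0,c["fy"],c["cy"]],[0,0,1.]])
    p=cv2.undistortPoints(np.array(uv,float).reshape(-1,1,2),K,np.array(c["distortion"],float)).reshape(-1,2)
    P=np.array(c["pose"]);return P[:3,3],np.c_[p,np.ones(len(p))]@P[:3,:3].T
def onz(c,uv,z):
    o,d=ray(c,uv);return o+d*((z-o[2])/d[:,2])[:,None]
def proj(c,X):
    K=np.array([[c["fx"],0,c["cx"]],[0,c["fy"],c["cy"]],[0,0,1.]]);T=np.linalg.inv(np.array(c["pose"]))
    return cv2.projectPoints(np.array(X,float).reshape(-1,1,3),cv2.Rodrigues(T[:3,:3])[0],T[:3,3],K,np.array(c["distortion"],float))[0].reshape(-1,2)
def rect(mask,near):
    n,l,s,ce=cv2.connectedComponentsWithStats(mask.astype(np.uint8))
    i=l[near[1],near[0]];pts=np.argwhere(l==i)[:,::-1].astype(np.float32)
    return cv2.minAreaRect(pts),s[i]
E
python3 - <<'E'
from h import *
im=cv2.imread("pics/top0.png");c=robot.calibration("top")
cv2.imwrite("pics/boxzoom.png",cv2.resize(im[150:250,155:255],None,fx=6,fy=6,interpolation=cv2.INTER_CUBIC))
hsv=cv2.cvtColor(im,cv2.COLOR_BGR2HSV)
m=(hsv[...,1]<60)&(hsv[...,2]>110)
r,s=rect(m,(443,188));print(r,s)
b=onz(c,cv2.boxPoints(r),22);print(b.round(1),b.mean(0))
m2=(hsv[...,2]<60)
r,s=rect(m2,(204,210));print(r,s);b=onz(c,cv2.boxPoints(r),64);print(b.round(1),b.mean(0))
E
```

```text
((442.5960998535156, 188.0946044921875), (76.73770904541016, 95.8163070678711), 9.01932144165039) [ 398  136   87  105 7116]
[[ 420.3 -158.9   22. ]
 [ 634.8 -196.    22. ]
 [ 610.2 -365.5   22. ]
 [ 397.3 -321.2   22. ]] [ 515.65168292 -260.41549591   22.        ]
((199.34999084472656, 197.5500030517578), (36.2038688659668, 62.366825103759766), 8.130102157592773) [ 178  167   44   63 1928]
[[412.9 301.5  64. ]
 [545.1 293.6  64. ]
 [535.2 216.4  64. ]
 [403.8 226.4  64. ]] [474.23822853 259.46260124  64.        ]
```

View pics/boxzoom.png

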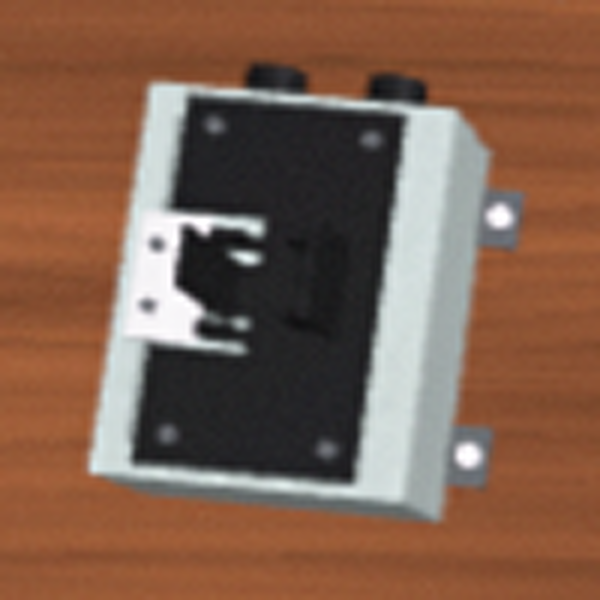

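The zoom shows the rim corners at (150,85), (458,110), (405,500), (90,470) and the plate corners at (188,97), (405,115), (355,482), (132,465). The strike plate is at (150,275) on the left, so box +y points left (world +y) and box +x points up (world +x).

```bash
cat >> h.py <<'E'
def rel(target,yaw):
    """shift (m) in tool axes and turn about tool z (deg) so that tool y lies along box y (either sense)"""
    o=robot.get_obs();M=R.from_rotvec(o["orientation"]);
    s=M.inv().apply(np.array(target)-o["tool_pos"])/1000
    out=[]
    for k in (0,1):
        y=np.array([-np.sin(yaw),np.cos(yaw),0])*(1-2*k);z=np.array([0,0,-1.]);x=np.cross(y,z)
        T=R.from_matrix(np.c_[x,y,z]);out.append(np.degrees((M.inv()*T).as_rotvec()).round(2))
    return s.round(4),out
E
python3 - <<'E'
from h import *
c=robot.calibration("top");f=lambda L:np.array(L)/6+[155,150]-0.42
a=onz(c,f([(150,85),(458,110),(405,500),(90,470)]),60)
b=onz(c,f([(188,97),(405,115),(355,482),(132,465)]),64)
for q in (a,b):
    print(q.round(1).tolist(),q.mean(0).round(1),[np.linalg.norm(q[i]-q[i-1]).round(1) for i in range(4)])
    v=q[0]-q[3]+q[1]-q[2];print("yaw",np.arctan2(v[1],v[0]))
t=b.mean(0);print(rel([t[0]-0,t[1],245],np.arctan2(v[1],v[0])))
print(robot.nose_length,[n for n in dir(robot) if n[0]!='_'])
w=robot.calibration("wrist");print(np.array(w["pose"]).round(2).tolist(),w["fx"])
E
```

```text
[[546.9, 308.5, 60.0], [539.5, 197.9, 60.0], [400.7, 208.1, 60.0], [408.8, 318.2, 60.0]] [474.  258.1  60. ] [np.float64(138.5), np.float64(110.9), np.float64(139.2), np.float64(110.4)]
yaw -0.0715555414054352
[[541.6, 293.1, 64.0], [536.3, 215.6, 64.0], [406.0, 224.7, 64.0], [410.3, 302.2, 64.0]] [473.5 258.9  64. ] [np.float64(131.6), np.float64(77.7), np.float64(130.5), np.float64(77.7)]
yaw -0.06948226029943375
(array([-3.459e-01, -8.520e-02, -3.000e-04]), [array([ -0.1 ,  -0.02, -17.49]), array([-2.0000e-02,  1.5000e-01,  1.6251e+02])])
14.0 ['PlanningError', 'calibration', 'camera', 'finish_job', 'get_obs', 'nose_length']
[[0.37, 0.88, 0.29, 108.32], [0.93, -0.35, -0.12, 494.43], [-0.0, 0.31, -0.95, 372.65], [0.0, 0.0, 0.0, 1.0]] 305.43041727753365
```

>>> servo_tool(rows=[-0.06, -0.015, 0, 0, 0, -4, 1, -0.12, -0.03, 0, 0, 0, -8, 1, -0.18, -0.045, 0, 0, 0, -12, 1, -0.24, -0.06, 0, 0, 0, -16, 1, -0.29, -0.072, 0, 0, 0, -17.5, 1])

```text
time_s: 0.72
tool_pos: [428.0, 290.4, 244.9]
orientation: [-0.109, -3.139, 0.001]
ft_force: [0.8, 0.6, 0.7]
gripper_width: 1.002
grasp_force: 0.0
```

Run:
```python
from h import *
print(rel([473.5,258.5,215],-.071),robot.get_obs()["tool_pos"])
```

```text
(array([-0.0476, -0.0286,  0.0299]), [array([-0.02, -0.03,  0.1 ]), array([ 4.000e-02, -4.000e-02, -1.799e+02])]) [427.99269292 290.36819979 244.9165175 ]
```

>>> servo_tool(rows=[-0.02, -0.012, 0.012, 0, 0, 0, 1, -0.04, -0.025, 0.025, 0, 0, 0, 1, -0.0475, -0.0285, 0.03, 0, 0, 0, 1, -0.0475, -0.0285, 0.03, 0, 0, 0, 1, -0.0475, -0.0285, 0.03, 0, 0, 0, 1])

```text
time_s: 1.35
tool_pos: [471.5, 261.1, 215.7]
orientation: [0.107, 3.14, 0.001]
ft_force: [0.2, -0.3, -0.4]
gripper_width: 1.0
grasp_force: 0.0
```

Run:
```python
from h import *
import pickle
c=robot.calibration("wrist");im=robot.camera("wrist")[:,:,::-1];cv2.imwrite("pics/w1.png",im);pickle.dump(c,open("w1.pkl","wb"))
p=proj(c,[[473.5,258.5,z] for z in (64,85,106)]);print(p,robot.get_obs()["tool_pos"])
u,v=p[1].astype(int);x0=max(u-100,0);y0=max(v-75,0);print(x0,y0)
cv2.imwrite("pics/w1z.png",cv2.resize(im[y0:y0+150,x0:x0+200],None,fx=4,fy=4,interpolation=cv2.INTER_CUBIC))
```

```text
[[321.23701052 189.00048572]
 [321.04956285 195.67263791]
 [320.83239057 203.40146966]] [471.51365979 261.21320671 215.8960642 ]
221 120
```

View pics/w1z.png

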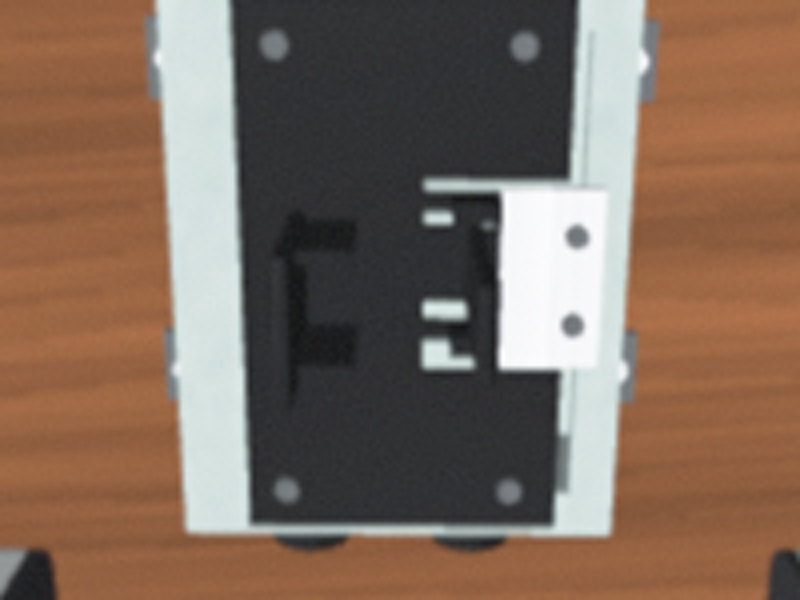

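The wrist view has +y to the right. The wall is the dark band at about x 280–300, y 210–400, the strike plate is at x 500–605, and the tab is dark, near x 470–500. I'll stretch the dark range.

Run:
```python
from h import *
im=cv2.imread("pics/w1.png")[150:240,270:375].astype(float)
im=cv2.resize(im,None,fx=7,fy=6.5,interpolation=cv2.INTER_CUBIC)
cv2.imwrite("pics/w1e.png",np.clip((im-5)*4,0,255))
```

```text
[ WARN:0@0.166] global loadsave.cpp:1063 imwrite_ Unsupported depth image for selected encoder is fallbacked to CV_8U.
```

View pics/w1e.png

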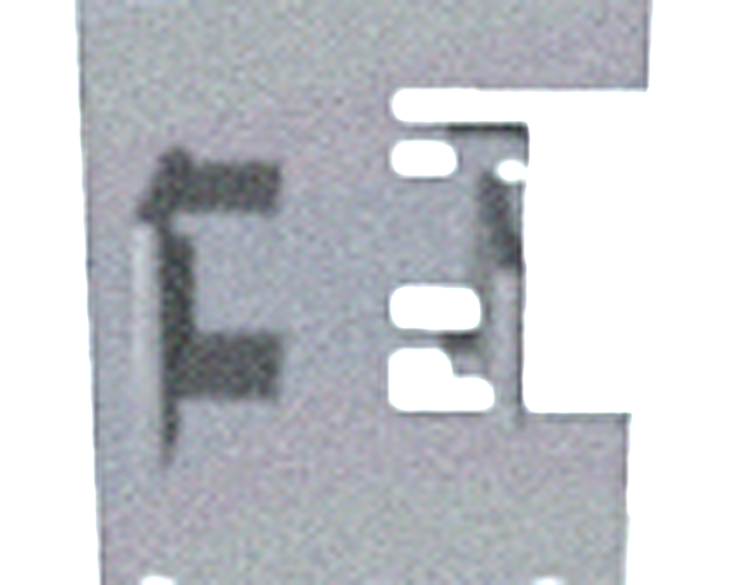

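The wall's top face is the light band at x 132–160, and the tab's top face is at x 497–521 (outer edge 521). I'll convert both outer edges at z=106.

Run:
```python
from h import *
import pickle
c=pickle.load(open("w1.pkl","rb"))
z=lambda x,y:(270+x/7-.43,150+y/6.5-.43)
P=onz(c,[z(134,225),z(138,420),z(160,300),z(497,300),z(521,270),z(521,400)],106)
# cover plate edges at z=64
Q=onz(c,[z(85,200),z(98,500),z(648,60),z(628,450)],64)
yaw=-.071;ex=np.array([np.cos(yaw),np.sin(yaw)]);ey=np.array([-ex[1],ex[0]])
for S in(P,Q):
  d=S[:,:2]-[473.5,258.5];print(np.c_[S[:,:2],d@ex,d@ey].round(1))
p=robot.get_obs();print(p["tool_pos"],p["orientation"])
```

```text
[[455.4 233.8 -16.3 -25.9]
 [481.2 231.6   9.6 -26.3]
 [465.3 235.8  -6.6 -23.2]
 [468.  275.1  -6.7  16.1]
 [464.2 278.  -10.6  18.8]
 [481.6 277.2   6.7  19.3]]
[[462.5 221.8  -8.4 -37.4]
 [509.7 218.4  39.  -37.4]
 [447.  298.3 -29.2  37.8]
 [506.6 293.8  30.5  37.5]]
[471.51365979 261.21320671 215.8960642 ] [1.06827854e-01 3.13922435e+00 9.46340592e-04]
```

Run:
```python
from h import *
for z in (130,85): print(rel([473.1,253.5,z],-.071))
```

```text
(array([-0.0021, -0.0076,  0.0859]), [array([0.04, 0.03, 0.17]), array([-5.0000e-02,  6.0000e-02, -1.7983e+02])])
(array([-0.002 , -0.0077,  0.1309]), [array([0.04, 0.03, 0.17]), array([-5.0000e-02,  6.0000e-02, -1.7983e+02])])
```

>>> servo_tool(rows=[-0.001, -0.004, 0.03, 0, 0, 0, 1, -0.002, -0.0077, 0.06, 0, 0, 0.2, 1, -0.002, -0.0077, 0.086, 0, 0, 0.2, 1, -0.002, -0.0077, 0.1, 0, 0, 0.2, 1, -0.002, -0.0077, 0.1, 0, 0, 0.2, 1], newtons=20)

```text
time_s: 2.02
tool_pos: [472.7, 252.7, 114.9]
orientation: [-0.113, -3.138, 0.001]
ft_force: [-0.1, 0.3, -0.7]
gripper_width: 1.0
grasp_force: 0.0
```

Run:
```python
from h import *
print(rel([473.1,253.5,85],-.071),robot.get_obs()["tool_pos"])
```

```text
(array([-0.0004,  0.0008,  0.0299]), [array([-0.04, -0.08, -0.06]), array([-1.2000e-01,  7.0000e-02,  1.7994e+02])]) [472.6823276  252.74873257 114.86189097]
```

>>> servo_tool(rows=[0, 0.0008, 0.015, 0, 0, 0, 1, 0, 0.0008, 0.027, 0, 0, 0, 0.8, 0, 0.0008, 0.03, 0, 0, 0, 0.6, 0, 0.0008, 0.03, 0, 0, 0, 0.35, 0, 0.0008, 0.03, 0, 0, 0, 0.35])

```text
time_s: 2.65
tool_pos: [473.8, 253.5, 85.7]
orientation: [0.115, 3.139, 0.001]
ft_force: [-0.1, -0.1, 0.0]
gripper_width: 0.674
grasp_force: 0.0
```

Run:
```python
from h import *
import pickle
c=robot.calibration("wrist");im=robot.camera("wrist")[:,:,::-1];s=robot.camera("scene")[:,:,::-1]
p=proj(robot.calibration("scene"),[[473.5,258.5,85]])[0].astype(int)
s=cv2.resize(s[p[1]-45:p[1]+45,p[0]-60:p[0]+60],None,fx=5,fy=5,interpolation=cv2.INTER_CUBIC)
w=cv2.resize(im,(600,375))
o=np.zeros((600,800,3),np.uint8)
s=s[:300] if 0 else cv2.resize(s,(400,300));w=cv2.resize(im[150:400,120:520],(480,300))
o[:300,:480]=w;o[300:,:400]=s
cv2.imwrite("pics/c1.png",np.clip(o*1.8,0,255).astype(np.uint8))
print(robot.get_obs()["tool_pos"],robot.get_obs()["gripper_width"])
```

```text
[473.81966816 253.50486772  85.72848153] 0.6731673294656259
```

View pics/c1.png

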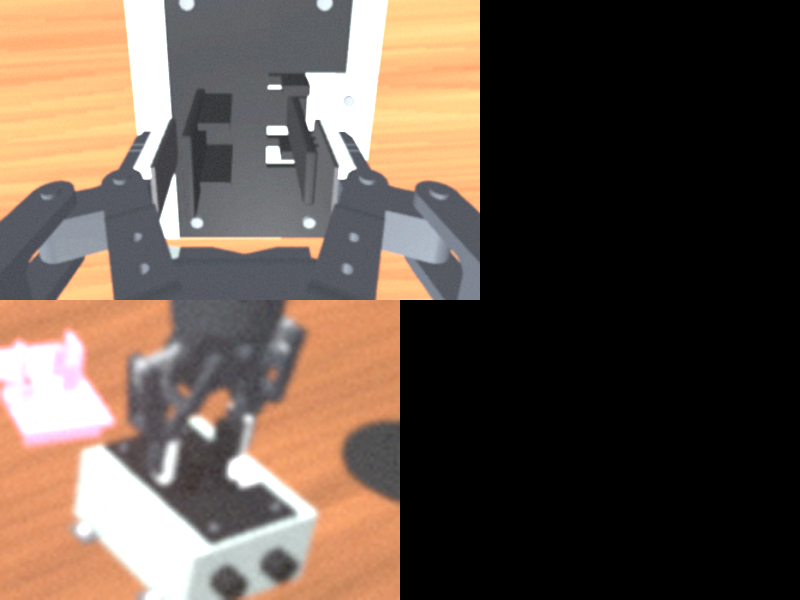

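The wrist view shows both pads standing outside the wall (gap about 22 px) and the tab (gap about 12 px). I'll close in small steps and watch the pad force.

>>> servo_tool(rows=[0, 0, 0, 0, 0, 0, 0.25, 0, 0, 0, 0, 0, 0, 0.2, 0, 0, 0, 0, 0, 0, 0.16, 0, 0, 0, 0, 0, 0, 0.14, 0, 0, 0, 0, 0, 0, 0.14])

```text
time_s: 3.38
tool_pos: [473.6, 253.6, 85.5]
orientation: [0.114, 3.139, 0.001]
ft_force: [-0.7, 0.8, 0.0]
gripper_width: 0.57
grasp_force: 0.4
```

>>> servo_tool(rows=[0, 0, 0, 0, 0, 0, 0.12, 0, 0, 0, 0, 0, 0, 0.1, 0, 0, 0, 0, 0, 0, 0.1])

```text
time_s: 3.75
tool_pos: [473.6, 253.5, 85.4]
orientation: [0.114, 3.139, 0.0]
ft_force: [-0.3, 0.8, 0.5]
gripper_width: 0.553
grasp_force: 0.6
```

>>> servo_tool(rows=[0, 0, 0, 0, 0, 0, 0.08, 0, 0, 0, 0, 0, 0, 0.06, 0, 0, 0, 0, 0, 0, 0.06])

```text
time_s: 4.12
tool_pos: [473.6, 253.6, 85.4]
orientation: [0.114, 3.139, 0.001]
ft_force: [0.0, 2.2, 2.1]
gripper_width: 0.53
grasp_force: 1.4
```

>>> servo_tool(rows=[0, 0.0005, 0, 0, 0, 0, 0.05, 0, 0.001, 0, 0, 0, 0, 0.04, 0, 0.001, 0, 0, 0, 0, 0.03, 0, 0.001, 0, 0, 0, 0, 0.02, 0, 0.001, 0, 0, 0, 0, 0.02])

```text
time_s: 4.75
tool_pos: [473.6, 253.0, 85.6]
orientation: [0.116, 3.139, -0.004]
ft_force: [-0.7, -5.1, 5.6]
gripper_width: 0.509
grasp_force: 7.4
```

>>> servo_tool(rows=[0, 0, 0, 0, 0, 0, 0.01, 0, 0, 0, 0, 0, 0, 0, 0, 0, 0, 0, 0, 0, -0.01, 0, 0, 0, 0, 0, 0, -0.01])

```text
time_s: 5.25
tool_pos: [473.6, 252.7, 85.9]
orientation: [0.116, 3.139, -0.005]
ft_force: [-1.8, -6.2, 7.7]
gripper_width: 0.496
grasp_force: 10.2
```

>>> servo_tool(rows=[0, -0.0005, 0, 0, 0, 0, -0.01, 0, -0.001, 0, 0, 0, 0, -0.01, 0, -0.001, 0, 0, 0, 0, -0.01])

```text
time_s: 5.62
tool_pos: [473.6, 252.6, 85.8]
orientation: [0.116, 3.139, -0.002]
ft_force: [-1.0, -3.1, 7.0]
gripper_width: 0.497
grasp_force: 9.0
```

>>> servo_tool(rows=[0, -0.0005, 0, 0, 0, 0, -0.01, 0, -0.001, 0, 0, 0, 0, -0.01, 0, -0.001, 0, 0, 0, 0, -0.01])

```text
time_s: 6.0
tool_pos: [473.6, 252.5, 85.8]
orientation: [0.115, 3.139, 0.001]
ft_force: [-2.1, 0.1, 5.6]
gripper_width: 0.498
grasp_force: 7.6
```

>>> servo_tool(rows=[0, 0, 0, 0, 0, 0, -0.02, 0, 0, 0, 0, 0, 0, -0.03, 0, 0, 0, 0, 0, 0, -0.035, 0, 0, 0, 0, 0, 0, -0.035])

```text
time_s: 6.5
tool_pos: [473.5, 252.1, 86.0]
orientation: [0.115, 3.139, -0.0]
ft_force: [-1.4, -1.9, 6.5]
gripper_width: 0.486
grasp_force: 10.3
```

>>> servo_tool(rows=[0, -0.0003, 0, 0, 0, 0, -0.042, 0, -0.0006, 0, 0, 0, 0, -0.05, 0, -0.0006, 0, 0, 0, 0, -0.057, 0, -0.0006, 0, 0, 0, 0, -0.057])

```text
time_s: 7.0
tool_pos: [473.5, 251.6, 86.1]
orientation: [0.115, 3.139, 0.0]
ft_force: [-0.7, -1.9, 7.3]
gripper_width: 0.475
grasp_force: 11.9
```

>>> servo_tool(rows=[0, 0, -0.001, 0, 0, 0, -0.057, 0, 0, -0.002, 0, 0, 0, -0.057, 0, 0, -0.003, 0, 0, 0, -0.057, 0, 0, -0.003, 0, 0, 0, -0.057])

```text
time_s: 7.5
tool_pos: [472.9, 251.6, 87.7]
orientation: [-0.114, -3.138, 0.001]
ft_force: [0.0, -0.2, -1.8]
gripper_width: 0.472
grasp_force: 10.4
```

>>> servo_tool(rows=[0, 0, 0, 0, 0, 0, -0.063, 0, 0, 0, 0, 0, 0, -0.07, 0, 0, 0, 0, 0, 0, -0.07])

```text
time_s: 7.88
tool_pos: [473.2, 251.7, 88.2]
orientation: [-0.115, -3.139, 0.0]
ft_force: [-0.5, 0.4, -1.9]
gripper_width: 0.463
grasp_force: 11.5
```

>>> servo_tool(rows=[0, 0, -0.0007, 0, 0, 0, -0.07, 0, 0, -0.0014, 0, 0, 0, -0.07, 0, 0, -0.002, 0, 0, 0, -0.07, 0, 0, -0.002, 0, 0, 0, -0.07])

```text
time_s: 8.38
tool_pos: [473.5, 251.9, 90.5]
orientation: [0.114, 3.139, 0.0]
ft_force: [-0.6, -0.1, -2.1]
gripper_width: 0.469
grasp_force: 11.5
```

>>> servo_tool(rows=[0, 0, -0.001, 0, 0, 0, -0.07, 0, 0, -0.002, 0, 0, 0, -0.07, 0, 0, -0.003, 0, 0, 0, -0.07, 0, 0, -0.004, 0, 0, 0, -0.07, 0, 0, -0.005, 0, 0, 0, -0.07])

```text
time_s: 9.0
tool_pos: [473.4, 251.8, 95.4]
orientation: [-0.114, -3.139, -0.0]
ft_force: [0.0, -0.7, -2.1]
gripper_width: 0.466
grasp_force: 11.5
```

>>> servo_tool(rows=[0, 0, -0.002, 0, 0, 0, -0.07, 0, 0, -0.004, 0, 0, 0, -0.07, 0, 0, -0.006, 0, 0, 0, -0.07, 0, 0, -0.009, 0, 0, 0, -0.07, 0, 0, -0.012, 0, 0, 0, -0.07])

```text
time_s: 9.62
tool_pos: [473.5, 251.9, 107.6]
orientation: [0.114, 3.139, 0.0]
ft_force: [-0.6, 1.2, -1.5]
gripper_width: 0.47
grasp_force: 11.3
```

Free, and carrying about 2 N of weight. I'll lift clear and check.

>>> servo_tool(rows=[0, 0, -0.01, 0, 0, 0, -0.07, 0, 0, -0.02, 0, 0, 0, -0.07, 0, 0, -0.035, 0, 0, 0, -0.07, 0, 0, -0.05, 0, 0, 0, -0.07, 0, 0, -0.05, 0, 0, 0, -0.07])

```text
time_s: 10.25
tool_pos: [474.6, 252.5, 159.4]
orientation: [0.114, 3.136, 0.003]
ft_force: [0.7, -0.3, -2.0]
gripper_width: 0.465
grasp_force: 11.3
```

Run:
```python
from h import *
s=robot.camera("scene")[:,:,::-1];w=robot.camera("wrist")[:,:,::-1]
o=np.vstack([cv2.resize(s[60:240,300:500],(400,360)),np.zeros((10,400,3),np.uint8),cv2.resize(w[150:],(400,156))])
cv2.imwrite("pics/l1.png",np.clip(o*1.5,0,255).astype(np.uint8))
# tray from scene (second view)
c=robot.calibration("scene");hsv=cv2.cvtColor(s,cv2.COLOR_BGR2HSV);m=(hsv[...,1]<60)&(hsv[...,2]>110)
r,_=rect(m,(210,300));print(onz(c,[r[0]],15))
m=m.astype(np.uint8);n,l,st,ce=cv2.connectedComponentsWithStats(m);i=l[300,210]
h=cv2.convexHull(np.argwhere(l==i)[:,::-1].astype(np.int32));q=cv2.approxPolyDP(h,8,True).reshape(-1,2);print(q.tolist(),onz(c,q,22).round(0).tolist())
t=cv2.imread("pics/top0.png");c=robot.calibration("top");hsv=cv2.cvtColor(t,cv2.COLOR_BGR2HSV);m=((hsv[...,1]<60)&(hsv[...,2]>110)).astype(np.uint8)
n,l,st,ce=cv2.connectedComponentsWithStats(m);i=l[188,443]
h=cv2.convexHull(np.argwhere(l==i)[:,::-1].astype(np.int32));q=cv2.approxPolyDP(h,6,True).reshape(-1,2);print(q.tolist(),onz(c,q,22).round(0).tolist())
for yaw in(-.17,-.2,-.1,-.071):print(rel([516,-265,137],yaw))
```

```text
[[ 529.02557217 -272.17295056   15.        ]]
[[265, 330], [172, 360], [160, 263], [237, 244]] [[648.0, -204.0, 22.0], [621.0, -357.0, 22.0], [401.0, -321.0, 22.0], [430.0, -166.0, 22.0]]
[[484, 148], [472, 240], [398, 227], [413, 136]] [[607.0, -356.0, 22.0], [400.0, -319.0, 22.0], [425.0, -161.0, 22.0], [632.0, -198.0, 22.0]]
(array([-0.0801, -0.5123,  0.0204]), [array([0.02, 0.02, 5.57]), array([-4.0000e-02,  2.0000e-02, -1.7443e+02])])
(array([-0.0801, -0.5123,  0.0204]), [array([0.02, 0.02, 7.29]), array([-3.0000e-02,  2.0000e-02, -1.7271e+02])])
(array([-0.0801, -0.5123,  0.0204]), [array([0.02, 0.02, 1.56]), array([-4.0000e-02,  2.0000e-02, -1.7844e+02])])
(array([-0.0801, -0.5123,  0.0204]), [array([ 0.01,  0.02, -0.11]), array([ 4.0000e-02, -2.0000e-02,  1.7989e+02])])
```

View pics/l1.png

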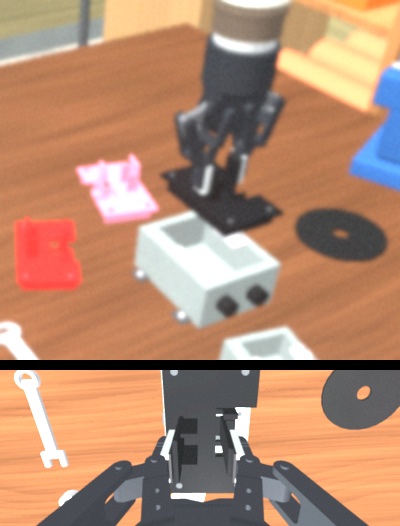

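The cover is off and level in the gripper, clear of the open box. The tray centre is about (517,-259) with yaw −0.177. Moving across.

>>> servo_tool(rows=[-0.002, -0.015, 0, 0, 0, 0, -0.07, -0.007, -0.045, 0, 0, 0, 1, -0.07, -0.012, -0.08, 0, 0, 0, 2, -0.07, -0.018, -0.115, 0, 0, 0, 2, -0.07, -0.0234, -0.15, 0, 0, 0, 3, -0.07])

```text
time_s: 10.98
tool_pos: [485.1, 98.3, 156.6]
orientation: [-0.198, -3.134, 0.001]
ft_force: [0.4, -0.2, -2.4]
gripper_width: 0.462
grasp_force: 11.4
```

Run:
```python
from h import *
print(rel([516,-265,137],-.177))
```

```text
(array([-0.0764, -0.3565,  0.0199]), [array([-0.06, -0.08,  2.91]), array([ 1.2000e-01, -9.0000e-02, -1.7709e+02])])
```

>>> servo_tool(rows=[-0.0075, -0.035, 0, 0, 0, 0.5, -0.07, -0.015, -0.07, 0, 0, 0, 1, -0.07, -0.0225, -0.105, 0, 0, 0, 1.5, -0.07, -0.03, -0.14, 0, 0, 0, 2, -0.07, -0.0375, -0.175, 0, 0, 0, 2.9, -0.07])

```text
time_s: 11.6
tool_pos: [500.1, -79.8, 156.7]
orientation: [-0.278, -3.128, 0.0]
ft_force: [-0.3, -0.1, -2.7]
gripper_width: 0.466
grasp_force: 11.3
```

Run:
```python
from h import *
print(rel([516,-265,137],-.177))
```

```text
(array([-0.0483, -0.1795,  0.0197]), [array([-0.02, -0.09, -0.01]), array([-1.4000e-01,  4.0000e-02,  1.7999e+02])])
```

>>> servo_tool(rows=[-0.0095, -0.035, 0, 0, 0, 0, -0.07, -0.019, -0.07, 0, 0, 0, 0, -0.07, -0.0285, -0.105, 0, 0, 0, 0, -0.07, -0.038, -0.14, 0, 0, 0, 0, -0.07, -0.0445, -0.165, 0, 0, 0, 0, -0.07])

```text
time_s: 12.22
tool_pos: [514.8, -250.3, 156.4]
orientation: [-0.279, -3.127, -0.0]
ft_force: [-0.4, 0.2, -1.6]
gripper_width: 0.469
grasp_force: 11.3
```

Run:
```python
from h import *
print(rel([516,-265,137],-.177))
```

```text
(array([-0.0038, -0.0143,  0.0194]), [array([-0.01, -0.1 , -0.04]), array([-1.6000e-01,  1.0000e-02,  1.7996e+02])])
```

>>> servo_tool(rows=[-0.002, -0.008, 0.01, 0, 0, 0, -0.07, -0.0038, -0.0143, 0.03, 0, 0, 0, -0.07, -0.0038, -0.0143, 0.05, 0, 0, 0, -0.07, -0.0038, -0.0143, 0.065, 0, 0, 0, -0.07, -0.0038, -0.0143, 0.07, 0, 0, 0, -0.07])

```text
time_s: 12.85
tool_pos: [516.1, -261.9, 85.6]
orientation: [-0.275, -3.126, -0.002]
ft_force: [-0.1, 0.4, -1.3]
gripper_width: 0.466
grasp_force: 11.4
```

Run:
```python
from h import *
s=robot.camera("scene")[:,:,::-1];t=robot.camera("top")[:,:,::-1]
o=np.hstack([cv2.resize(s[190:370,110:310],(400,360)),cv2.resize(t[110:260,370:520],(400,400))[:360]])
cv2.imwrite("pics/t1.png",np.clip(o*1.2,0,255).astype(np.uint8));print(robot.get_obs()["tool_pos"])
```

```text
[ 516.9322602  -262.29542773   86.66540611]
```

View pics/t1.png

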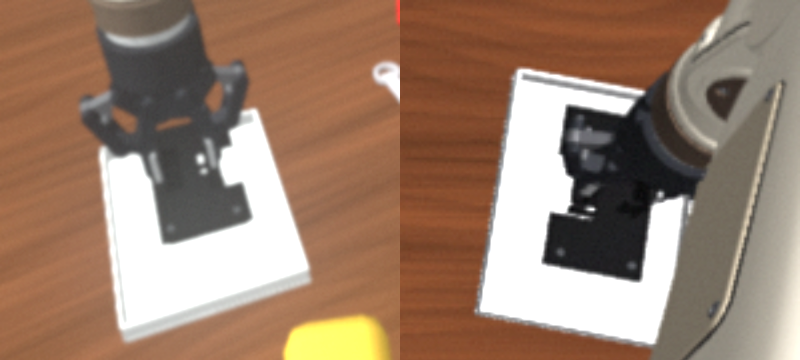

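The cover is level, aligned and centred over the tray (in the top crop, the cover is at about x 545–660 and the tray at 480–690). Lowering gently.

>>> servo_tool(rows=[0, 0, 0.008, 0, 0, 0, -0.07, 0, 0, 0.018, 0, 0, 0, -0.07, 0, 0, 0.026, 0, 0, 0, -0.07, 0, 0, 0.031, 0, 0, 0, -0.07, 0, 0, 0.033, 0, 0, 0, -0.07])

```text
time_s: 13.58
tool_pos: [517.1, -262.7, 53.8]
orientation: [-0.276, -3.129, -0.0]
ft_force: [0.9, 1.0, -1.8]
gripper_width: 0.466
grasp_force: 11.4
```

>>> servo_tool(rows=[0, 0, 0.001, 0, 0, 0, -0.07, 0, 0, 0.002, 0, 0, 0, -0.07, 0, 0, 0.003, 0, 0, 0, -0.07, 0, 0, 0.004, 0, 0, 0, -0.07, 0, 0, 0.004, 0, 0, 0, -0.07])

```text
time_s: 14.2
tool_pos: [517.3, -262.8, 50.3]
orientation: [-0.276, -3.129, 0.0]
ft_force: [0.5, -0.9, -1.4]
gripper_width: 0.469
grasp_force: 11.4
```

>>> servo_tool(rows=[0, 0, 0.001, 0, 0, 0, -0.07, 0, 0, 0.002, 0, 0, 0, -0.07, 0, 0, 0.003, 0, 0, 0, -0.07, 0, 0, 0.003, 0, 0, 0, -0.07])

```text
time_s: 14.7
tool_pos: [517.2, -262.8, 47.1]
orientation: [-0.276, -3.129, -0.0]
ft_force: [0.7, -0.6, -1.6]
gripper_width: 0.469
grasp_force: 11.4
```

>>> servo_tool(rows=[0, 0, 0.0005, 0, 0, 0, -0.07, 0, 0, 0.001, 0, 0, 0, -0.07, 0, 0, 0.001, 0, 0, 0, -0.07])

```text
time_s: 15.08
tool_pos: [517.4, -262.9, 46.5]
orientation: [0.276, 3.129, -0.0]
ft_force: [-0.7, -0.5, -1.7]
gripper_width: 0.466
grasp_force: 11.6
```

>>> servo_tool(rows=[0, 0, 0.0007, 0, 0, 0, -0.07, 0, 0, 0.0014, 0, 0, 0, -0.07, 0, 0, 0.0014, 0, 0, 0, -0.07])

```text
time_s: 15.45
tool_pos: [517.4, -263.1, 46.2]
orientation: [0.276, 3.129, -0.001]
ft_force: [-4.2, 0.5, 5.8]
gripper_width: 0.469
grasp_force: 12.1
```

Seated (+6 N). Releasing gradually, then rising.

>>> servo_tool(rows=[0, 0, 0, 0, 0, 0, 0, 0, 0, 0, 0, 0, 0, 0.1, 0, 0, 0, 0, 0, 0, 0.2, 0, 0, 0, 0, 0, 0, 0.35, 0, 0, 0, 0, 0, 0, 0.4])

```text
time_s: 16.08
tool_pos: [517.3, -262.8, 44.7]
orientation: [-0.276, -3.129, -0.0]
ft_force: [-0.6, 0.2, 0.0]
gripper_width: 0.701
grasp_force: 0.0
```

>>> servo_tool(rows=[0, 0, 0, 0, 0, 0, 0.6, 0, 0, -0.01, 0, 0, 0, 0.7, 0, 0, -0.03, 0, 0, 0, 0.7, 0, 0, -0.06, 0, 0, 0, 0.7, 0, 0, -0.1, 0, 0, 0, 0.7])

```text
time_s: 16.7
tool_pos: [516.7, -262.5, 145.7]
orientation: [-0.276, -3.128, -0.001]
ft_force: [0.7, -0.5, 0.3]
gripper_width: 0.852
grasp_force: 0.0
```

>>> servo_tool(rows=[0, 0.03, -0.04, 0, 0, 0, 0.7, 0, 0.08, -0.06, 0, 0, 0, 0.7, 0, 0.13, -0.06, 0, 0, 0, 0.7, 0, 0.18, -0.06, 0, 0, 0, 0.7, 0, 0.18, -0.06, 0, 0, 0, 0.7])

```text
time_s: 17.32
tool_pos: [549.4, -82.3, 205.9]
orientation: [0.267, 3.129, 0.001]
ft_force: [-0.3, -0.5, 0.1]
gripper_width: 0.85
grasp_force: 0.0
```

Run:
```python
from h import *
s=robot.camera("scene")[:,:,::-1];t=robot.camera("top")[:,:,::-1]
o=np.hstack([cv2.resize(s[190:370,110:310],(400,360)),cv2.resize(t[110:260,370:520],(400,400))[:360]])
cv2.imwrite("pics/t2.png",np.clip(o*1.2,0,255).astype(np.uint8));ob=robot.get_obs();print(ob["tool_pos"],ob["grasp_force"],ob["time_s"])
```

```text
[548.94490792 -85.23914156 205.55992484] 0.0 17.425
```

View pics/t2.png

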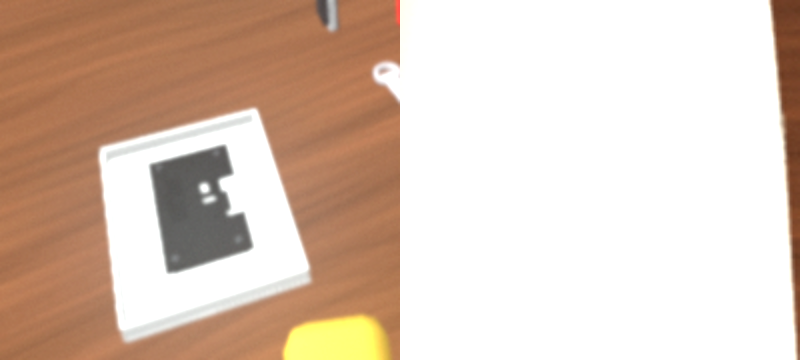

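The cover lies flat and centred in the tray (about (200,210) in the scene crop), and the gripper is clear. Handing in.

```bash
python3 -c "
from bench import robot
print(robot.finish_job())"
```

```text
the job is handed in; nothing more can be done
None
```

I unclipped the cover with about 12 N on the tab, lifted it off level and set it skirt down near the middle of the tray, then handed the job in at about 17 s; the hand-in gave no verdict.

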